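# Set the casting flasks on their sprue bases

### The job

Get the four steel casting flasks ready: stand each one upright in the coloured rubber base of its own size (largest flask in the largest base, and so on), fully down inside the rim, working in order from the largest flask to the smallest. Set each one down gently without dropping it or knocking any over, let go of it before you take the next, and leave the two copper tubes where they stand.

Things in the scene. Friction and masses are not known exactly. Their poses are not given: they have to be found in the camera images.
- flask_small: the smallest casting flask: a plain bright steel tube, open at both ends, standing upright and loose; 30 mm outside diameter, 3 mm wall, 55 mm tall, about 110 g. Origin at the centre of its underside, z up along the tube
- flask_medium: the second smallest casting flask: a plain bright steel tube, open at both ends, standing upright and loose; 40 mm outside diameter, 3 mm wall, 60 mm tall, about 165 g. Origin at the centre of its underside, z up along the tube
- flask_large: the second largest casting flask: a plain bright steel tube, open at both ends, standing upright and loose; 50 mm outside diameter, 3 mm wall, 65 mm tall, about 225 g. Origin at the centre of its underside, z up along the tube
- flask_giant: the largest casting flask: a plain bright steel tube, open at both ends, standing upright and loose; 60 mm outside diameter, 3 mm wall, 70 mm tall, about 295 g. Origin at the centre of its underside, z up along the tube
- base_small: the smallest rubber sprue base, yellow, fixed to the bench: a round shallow cup 56 mm outside diameter and 12 mm high, with a recess 46 mm across inside its 5 mm rim; the recess floor is 6 mm above the bench, so the 30 mm flask stands in it with 8 mm of play all round. A tapered stud 7 mm across rises 8 mm from the centre of the floor and goes inside the flask. Origin at the centre of the underside (bench level), z up
- base_medium: the second smallest rubber sprue base, green, fixed to the bench: a round shallow cup 66 mm outside diameter and 12 mm high, with a recess 56 mm across inside its 5 mm rim; the recess floor is 6 mm above the bench, so the 40 mm flask stands in it with 8 mm of play all round. A tapered stud 12 mm across rises 8 mm from the centre of the floor and goes inside the flask. Origin at the centre of the underside (bench level), z up
- base_large: the second largest rubber sprue base, blue, fixed to the bench: a round shallow cup 76 mm outside diameter and 12 mm high, with a recess 66 mm across inside its 5 mm rim; the recess floor is 6 mm above the bench, so the 50 mm flask stands in it with 8 mm of play all round. A tapered stud 16 mm across rises 8 mm from the centre of the floor and goes inside the flask. Origin at the centre of the underside (bench level), z up
- base_giant: the largest rubber sprue base, red, fixed to the bench: a round shallow cup 86 mm outside diameter and 12 mm high, with a recess 76 mm across inside its 5 mm rim; the recess floor is 6 mm above the bench, so the 60 mm flask stands in it with 8 mm of play all round. A tapered stud 20 mm across rises 8 mm from the centre of the floor and goes inside the flask. Origin at the centre of the underside (bench level), z up
- copper_a: a length of reddish copper tube, not a flask, standing upright and loose: 40 mm outside diameter, 3 mm wall, 60 mm tall. To be left where it stands. Origin at the centre of its underside, z up
- copper_b: a length of reddish copper tube, not a flask, standing upright and loose: 50 mm outside diameter, 3 mm wall, 65 mm tall. To be left where it stands. Origin at the centre of its underside, z up
Things that resemble listed ones, but are neither listed nor needed, are in the scene too. Leave any blue look-alike of the flask_giant alone.

How it is judged:
On the way, in this order (a step that is already met when the one before it is completed fails the run):
1. the largest flask stands in its red base, let go (horizontal distance between flask_giant and base_giant below 0.011 m and z of flask_giant in the frame of base_giant between 0.003 and 0.0085 m and angle between flask_giant's own z axis and vertical below 0.06 rad and contact force between the fingers and flask_giant below 0.1 N and linear speed of flask_giant below 0.03 m/s), for 0.2 s.
2. the second largest flask stands in its blue base, let go (horizontal distance between flask_large and base_large below 0.011 m and z of flask_large in the frame of base_large between 0.003 and 0.0085 m and angle between flask_large's own z axis and vertical below 0.06 rad and contact force between the fingers and flask_large below 0.1 N and linear speed of flask_large below 0.03 m/s), for 0.2 s.
3. the second smallest flask stands in its green base, let go (horizontal distance between flask_medium and base_medium below 0.011 m and z of flask_medium in the frame of base_medium between 0.003 and 0.0085 m and angle between flask_medium's own z axis and vertical below 0.06 rad and contact force between the fingers and flask_medium below 0.1 N and linear speed of flask_medium below 0.03 m/s), for 0.2 s.
4. the smallest flask stands in its yellow base, let go (horizontal distance between flask_small and base_small below 0.011 m and z of flask_small in the frame of base_small between 0.003 and 0.0085 m and angle between flask_small's own z axis and vertical below 0.06 rad and contact force between the fingers and flask_small below 0.1 N and linear speed of flask_small below 0.03 m/s), for 0.2 s.
At the end, for the whole second after the job is handed in: Each of the four flasks stands upright (within 0.06 rad) on the floor of the recess of its own base (underside 3 to 8.5 mm above the bench), its centre within 11 mm of the base's centre, released and at rest; both copper tubes are within 20 mm of where they started (all of step 1 and all of step 2 and all of step 3 and all of step 4 and distance of each of copper_a, copper_b from where it was at the start of the episode below 0.02 m); the robot touches nothing.
It fails at once if a flask is dropped (falls free faster than 0.6 m/s, from about 18 mm) ((linear speed of flask_small above 0.6 m/s and contact force between the fingers and flask_small below 0.05 N) or (linear speed of flask_medium above 0.6 m/s and contact force between the fingers and flask_medium below 0.05 N) or (linear speed of flask_large above 0.6 m/s and contact force between the fingers and flask_large below 0.05 N) or (linear speed of flask_giant above 0.6 m/s and contact force between the fingers and flask_giant below 0.05 N)).
It fails at once if a flask is knocked over (leans more than 0.8 rad) (angle between any of flask_small, flask_medium, flask_large, flask_giant's own z axis and vertical above 0.8 rad).
It fails at once if a copper tube is moved more than 20 mm or knocked over (distance of any of copper_a, copper_b from where it was at the start of the episode above 0.02 m or angle between any of copper_a, copper_b's own z axis and vertical above 0.5 rad).
It also fails if it takes over 112 s, if anything falls off the work surface, if the arm or the gripper's body presses on something with over 40 N, if the wrist force passes 120 N, or if a joint passes its speed limit or range.

### The arm

A 6-joint arm with a two-finger parallel gripper is mounted at the origin on the work surface. World frame = base frame: x ahead of the robot, y to its left, z up, the work surface at z = 0. Lengths are in m, angles in rad, forces in N, time in s.
With the tool pointing down it reaches from about 0.3 to 0.875 m from the base axis. Payload 4.2 kg.
Tool frame: the origin (TCP) lies midway between the tips of the shut fingers; the grasp point (between the pads) lies bot.tcp_to_grasp behind it (bot.tcp_to_grasp is the distance from the TCP to the grasp point, in m); z points along the fingers, y is the direction in which the jaws open and shut (so a half turn about z gives the same grasp; the last joint's range is limited). The gripper opens to 85 mm and grips with 20 to 120 N. Pads are 22 mm wide; open, the fingers measure 114 mm over their backs; the gripper's body (76 mm by 85 mm) begins 54 mm behind the grasp point. The pads swing forward as they close: fully open they stand 13 mm farther back than shut.
Start: joints at [1.084, 0.32, 1.565, -0, 1.257, -0.02], TCP at [0.259, 0.513, 0.207] pointing down, gripper open.
Joint ranges: [-3.11, 3.11], [-0.84, 2.01], [0.21, 2.61], [-1.34, 4.49], [0.05, 2.63], [-2.56, 2.56]. Speed limits (rad/s): [2.57, 2.57, 3.14, 3.14, 3.14, 3.14].

### API

Orientations are given as a unit quaternion [x, y, z, w].
In Python, from rig import bot gives the robot as it stands.
- The arm moves only by the shell command python3 -m jog 'ROWS' [OPENING]. ROWS is a JSON object of lists of equal length, an entry for each row: "offset": the shift along the world's x, y, z in cm, a list of three; "turn": the turn about the world's z in rad. In form: {"offset": [[x, y, z], ...], "turn": [turn, ...]}. A call has 1 to 12 rows; each row is the pose to reach, as a shift and turn from the pose commanded when the call began; what a row does not reach only later rows make up. A row lasts 1/12 s, in which the tool goes at most 41.7 mm and 7.16 degrees, less where a joint would pass 70% of its speed; a pose out of reach is approached as far as the arm can. A call with a gripper value outside its range is refused whole. OPENING is the finger opening in cm, from 0 to 8.54, set as the call begins (- or left out, the last holds). The fingers move at their own pace and stop on an object; the grip force is fixed at half the most. Time passes only in rows, so rows that repeat a pose let the fingers close. It gives the time, the measured TCP pose, the force and the opening at its end, in the units of the state.
- bot.sense(): the state, without advancing time (a new reading comes with each control period).
- bot.camera(name): name is "scene" or "side" or "wrist"; returns a dict with "frame" (400x640x3 uint8, red, green, blue), "range_z" (400x640 float32, m along the optical axis (not along the pixel's ray), 0 where there is no reading), "vertical_fov" (degrees; the focal length in pixels is half the picture's height over the tangent of half this angle, whatever the lens; pixels are square), "cx", "cy" (the principal point, pixels), "pose" (4x4, takes a point from camera to world coordinates); the wrist camera has in their place "tool_from_camera" (4x4, takes a point from camera to tool coordinates, whose origin is the TCP and whose axes are the flange's). Camera axes: x right, y down, z forward; pixel columns grow to the right and rows downward; lengths in m; the calibration is good to about 2 mm. A picture is of the moment at which its call begins: read the wrist's pose just before it.
- bot.close_job(): hands the job in, once; it reports no verdict.
Trained networks look in the newest picture that a camera, given by its name, has taken for a name from the list of things; names that differ only in an ending like _2 or _b are one class to them, and where a whole thing is asked for, a point or a joint stands for the part that bears it (a point fixed in the world has none). Each returns a list of dicts, best first, with "conf" (0 to 1); they miss things now and then, are a little off and sometimes report something else, mostly with a low value. They report only what shows in the picture. A call takes as long as a camera call. They do not tell look-alikes from the thing itself.
- bot.boxes_of(camera, target): "box" ([left, top, right, bottom] in pixels, round what is visible of it).
- bot.cut_out(camera, target): "region" (400x640 bool, what is visible of it) and "box" ([left, top, right, bottom] in pixels, round what is visible of it).
The state is a dict: "t": time; "q": joint angles; "qd": joint speeds; "effort": joint torques, N m; "ee_pos": TCP position; "orientation": TCP orientation; "wrist_force": force on the tool from outside, world axes, zero at the start; "moment": the same for the moment, N m; "grip_width": finger opening in m.
Only numpy, scipy, OpenCV 4.12 (cv2) and the standard library are available. Lean on these libraries where they do the work, as an engineer would, in place of code of your own. Each camera call takes 0.05 s, during which the arm holds its last target.

## Working session

There is one attempt and no reset: what is moved stays moved. The work goes in short steps, Python scripts to look and compute and a shell command to move; the robot and the scene stay as the last step left them, time stands still between calls to the robot, and variables do not carry over. Pictures are saved under pics/ and viewed, and the job is handed in when it is done.

```bash
ls; mkdir -p pics
cat > h.py <<'E'
from rig import bot
import numpy as np, cv2
def shot(name,fn,crop=None,scale=1):
    s=bot.sense(); c=bot.camera(name); f=c['frame'][:,:,::-1].copy()
    if crop: f=f[crop[1]:crop[3],crop[0]:crop[2]]
    if scale!=1: f=cv2.resize(f,None,fx=scale,fy=scale,interpolation=cv2.INTER_CUBIC)
    cv2.imwrite('pics/'+fn,f); return s,c
def cloud(c,T=None):
    z=c['range_z']; h,w=z.shape; f=h/2/np.tan(np.radians(c['vertical_fov'])/2)
    v,u=np.mgrid[:h,:w]; P=np.stack([(u-c['cx'])/f*z,(v-c['cy'])/f*z,z],-1)
    M=c['pose'] if T is None else T
    return P@np.array(M)[:3,:3].T+np.array(M)[:3,3]
E
python3 - <<'E'
from h import *
s,c=shot('scene','a.png'); s2,c2=shot('side','b.png'); s3,c3=shot('wrist','c.png')
print(s); print(c['pose'],c2['pose'],bot.tcp_to_grasp,c3['tool_from_camera'],c['vertical_fov'],c3['vertical_fov'])
E
```

```text
pics
{'t': 0.0, 'q': array([ 1.08398656e+00,  3.20316345e-01,  1.56570476e+00, -2.20529689e-05,
        1.25735376e+00, -1.99968788e-02]), 'qd': array([ 7.13376610e-04, -1.59973301e-05, -5.25865187e-04,  4.86187882e-04,
        1.33871044e-03,  9.00492837e-04]), 'effort': array([-5.05592907e-04, -4.15526962e+01, -2.34152287e+01, -7.74976934e-05,
        8.41662695e-03, -5.40331385e-06]), 'ee_pos': array([0.25853674, 0.51302019, 0.20635825]), 'orientation': array([ 2.31289527e-01,  9.72884557e-01, -8.65278299e-04, -2.13249245e-04]), 'wrist_force': array([-0.00474529, -0.3704022 ,  0.24866573]), 'moment': array([ 0.02080829, -0.01222203, -0.05953563]), 'grip_width': 0.0856464386745535}
[[ 0.78170054  0.39797918 -0.48016335  1.05027369]
 [ 0.62365157 -0.49669886  0.60361326 -0.68340774]
 [ 0.00172893 -0.77129943 -0.63647011  0.76588209]
 [ 0.          0.          0.          1.        ]] [[ 0.75577304 -0.44951035  0.47618017 -0.04607666]
 [-0.65459798 -0.49910581  0.56779827 -0.69720274]
 [-0.01756691 -0.7408332  -0.67145929  0.86229434]
 [ 0.          0.          0.          1.        ]] 0.0187 [[-1.40267598e-04 -9.65135570e-01 -2.61750476e-01  6.53223355e-02]
 [ 9.99999680e-01 -3.41396924e-04  7.22928050e-04 -1.50070509e-04]
 [-7.87084383e-04 -2.61750291e-01  9.65135310e-01 -1.65460278e-01]
 [ 0.00000000e+00  0.00000000e+00  0.00000000e+00  1.00000000e+00]] 48.51389545065782 61.06681864888171
```

View pics/a.png

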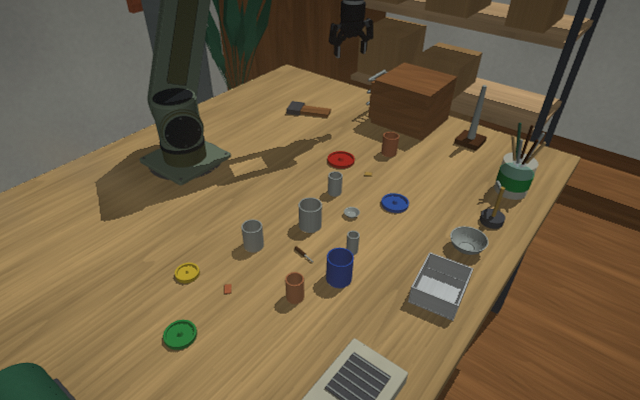

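View pics/b.png

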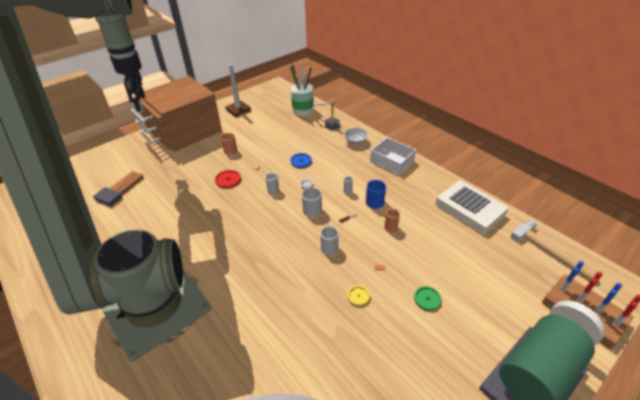

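View pics/c.png

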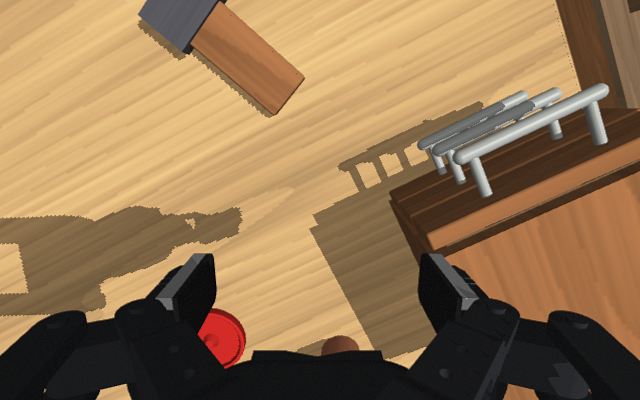

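The scene picture shows four steel tubes: giant candidate at (310,215), large at (253,236), medium at (335,184) and small at (353,243). Look-alikes are the blue tube at (340,268) and copper tubes at (390,144) and (295,288). The bases are red (341,160), blue (395,203), green (180,334) and yellow (187,272). I'll measure these by depth in both cameras.

```bash
cat >> h.py <<'E'
from scipy.optimize import least_squares
def circ(xy,r=None):
    x0=xy.mean(0)
    f=lambda p: np.hypot(*(xy-p[:2]).T)-(p[2] if r is None else r)
    p0=list(x0)+([0.03] if r is None else [])
    return least_squares(f,p0,loss='soft_l1',f_scale=0.002).x
def comps(P,valid,zlo,zhi,minpx=25):
    m=(valid&(P[...,2]>zlo)&(P[...,2]<zhi)).astype(np.uint8)
    n,l,st,ce=cv2.connectedComponentsWithStats(m,connectivity=8)
    return [(ce[i],P[l==i],l==i) for i in range(1,n) if st[i,4]>=minpx]
E
python3 - <<'E'
from h import *
for cam in ('scene','side'):
    c=bot.camera(cam); P=cloud(c); v=c['range_z']>0
    inb=v&(P[...,0]>0.15)&(P[...,0]<0.95)&(abs(P[...,1])<0.6)
    tz=np.median(P[...,2][inb&(abs(P[...,2])<0.01)]); print(cam,'table z',tz)
    print('tall')
    for ce,pts,m in comps(P,inb,0.03,0.1):
        zt=np.percentile(pts[:,2],97)
        top=pts[pts[:,2]>zt-0.004]
        print(ce.round(),len(pts),'top',zt.round(4),'allfit',circ(pts[:,:2]).round(4),'col',c['frame'][m].mean(0).round())
    hsv=cv2.cvtColor(c['frame'],cv2.COLOR_RGB2HSV)
    for n,(ce) in {'flask_small':0,'flask_medium':0,'flask_large':0,'flask_giant':0,'base_small':0,'base_medium':0,'base_large':0,'base_giant':0,'copper_a':0,'copper_b':0}.items():
        for d in bot.cut_out(cam,n)[:2]:
            pts=P[d['region']&v]; 
            k=pts[:,2]>np.percentile(pts[:,2],95)-0.004
            print(n,round(d['conf'],2),np.round(d['box']),'mid',((pts[:,:2].min(0)+pts[:,:2].max(0))/2).round(4),'ext',np.ptp(pts[:,:2],axis=0).round(3),'fit',circ(pts[k][:,:2]).round(4),np.percentile(pts[:,2],95).round(3))
E
```

```text
scene table z -0.001288298952144884
tall
[399. 114.] 1176 top 0.0978 allfit [0.4241 2.6425 2.0726] col [68. 47. 29.]
[391. 140.] 244 top 0.0637 allfit [0.4832 0.4319 0.0232] col [90. 58. 39.]
[516. 173.] 1075 top 0.0994 allfit [0.8605 0.4755 0.0406] col [71. 92. 73.]
[335. 179.] 205 top 0.0594 allfit [0.4717 0.1522 0.0183] col [89. 89. 82.]
[498. 202.] 93 top 0.0973 allfit [0.8699 0.3088 0.0039] col [82. 68. 36.]
[310. 210.] 519 top 0.0688 allfit [ 0.5062 -0.0032  0.0284] col [84. 85. 80.]
[252. 231.] 423 top 0.0649 allfit [ 0.4448 -0.1497  0.0233] col [87. 88. 81.]
[469. 238.] 157 top 0.0355 allfit [0.86   0.169  0.0428] col [110. 112. 105.]
[353. 238.] 169 top 0.0543 allfit [ 0.6453 -0.0138  0.0135] col [89. 89. 83.]
[340. 263.] 663 top 0.0694 allfit [ 0.6728 -0.1063  0.0283] col [41. 48. 82.]
[441. 281.] 803 top 0.0499 allfit [ 8.718e-01 -6.000e-04  6.260e-02] col [103. 104. 102.]
[295. 283.] 345 top 0.0599 allfit [ 0.6301 -0.2107  0.0183] col [100.  68.  46.]
[359. 376.] 3822 top 0.0406 allfit [ 0.8519 -0.2948  0.0469] col [118. 118. 109.]
flask_small 0.71 [347. 231. 364. 255.] m
[... 3154 characters left out ...]
3] fit [ 0.3881 -0.3156  0.0249] 0.011
base_medium 0.69 [416. 285. 439. 313.] mid [ 0.509  -0.4334] ext [0.066 0.065] fit [ 0.5093 -0.4326  0.0298] 0.011
base_giant 0.64 [216. 170. 244. 192.] mid [0.3844 0.3031] ext [0.084 0.106] fit [0.3855 0.2948 0.0392] 0.011
copper_a 0.73 [220. 133. 238. 154.] mid [0.4771 0.4321] ext [0.049 0.056] fit [0.478  0.4303 0.0224] 0.062
copper_a 0.55 [384. 209. 398. 232.] mid [ 0.6421 -0.1922] ext [0.075 0.079] fit [ 0.625  -0.2117  0.0181] 0.058
copper_b 0.73 [220. 133. 238. 154.] mid [0.4771 0.4321] ext [0.049 0.056] fit [0.478  0.4303 0.0224] 0.062
copper_b 0.55 [384. 209. 398. 232.] mid [ 0.6421 -0.1922] ext [0.075 0.079] fit [ 0.625  -0.2117  0.0181] 0.058
```

Look-alikes for the largest flask: steel tube (310,215), 70 mm tall and r≈30; blue tube (340,268), same size and not wanted; copper tubes (390,144) and (295,288); other steel tubes (253,236), (335,184) and (353,243) with fitted heights 65, 60 and 55 mm. I choose (310,215) and will check a close crop.

Run:
```python
from h import *
shot('scene','crop1.png',(220,130,420,310),4*0.95)
```

```text
(no output)
```

View pics/crop1.png

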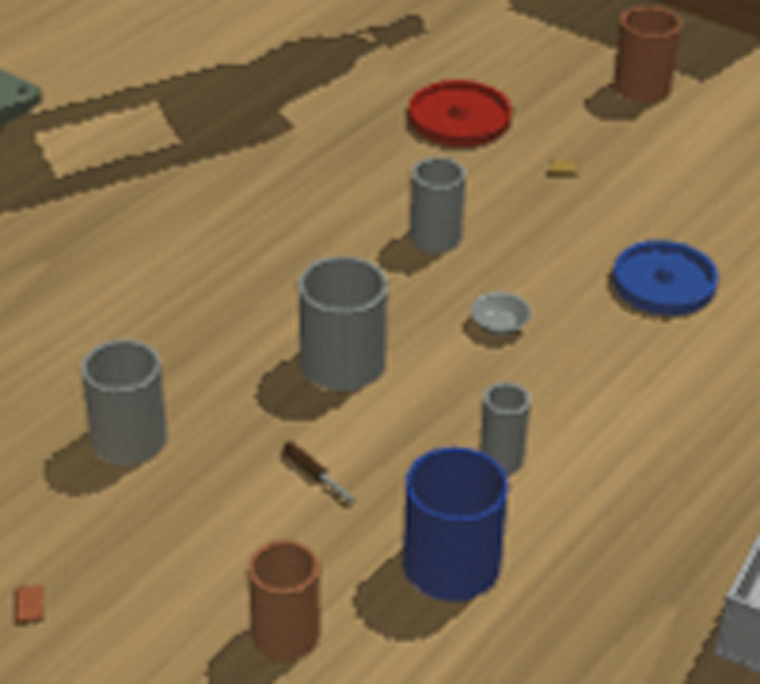

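```bash
python3 -m jog '{"offset": [[1,-2.1,0],[2.5,-5.2,0],[4,-8.6,0],[5.6,-12,0],[7.2,-15.4,0],[8.8,-18.7,0],[10.4,-22,0],[12,-25.4,0],[13.6,-28.7,0],[15.2,-32,0],[16.8,-35.4,0],[18.4,-38.8,0]], "turn": [-0.05,-0.13,-0.22,-0.31,-0.4,-0.49,-0.58,-0.67,-0.76,-0.85,-0.94,-1.03]}' 8.54; python3 -m jog '{"offset": [[1.5,-3.2,0],[3,-6.4,0],[4.3,-9.2,0],[5.3,-11.3,0],[5.9,-12.5,0],[6.15,-12.9,0],[6.15,-12.9,0],[6.15,-12.9,0]], "turn": [-0.05,-0.075,-0.075,-0.075,-0.075,-0.075,-0.075,-0.075]}'
```

```text
t: 2.3
ee_pos: [0.4433, 0.1238, 0.2075]
orientation: [0.682, 0.731, 0.0, 0.0]
wrist_force: [1.2, 1.4, 0.9]
grip_width: 0.0849
t: 2.97
ee_pos: [0.5038, -0.0026, 0.2072]
orientation: [0.707, 0.707, 0.0, -0.0]
wrist_force: [0.5, -0.8, 0.3]
grip_width: 0.0852
```

The crop shows the bare steel giant at crop (343,322), which is frame (310,215). It is clearly the widest steel tube, and the blue look-alike is separate at crop (455,520). Next is a wrist measurement.

```bash
cat >> h.py <<'E'
from scipy.spatial.transform import Rotation as R
def wrist(fn=None,zlo=0.03,zhi=0.1,minpx=150):
    s,c=shot('wrist',fn or 'tmp.png')
    T=np.eye(4); T[:3,:3]=R.from_quat(s['orientation']).as_matrix(); T[:3,3]=s['ee_pos']
    P=cloud(c,T@np.array(c['tool_from_camera'])); v=c['range_z']>0
    print('t',round(s['t'],2),'tcp',s['ee_pos'].round(4),'w',round(s['grip_width'],4))
    for ce,pts,m in comps(P,v,zlo,zhi,minpx):
        zt=np.percentile(pts[:,2],98); top=pts[pts[:,2]>zt-0.004]
        mid=(np.percentile(top[:,:2],1,axis=0)+np.percentile(top[:,:2],99,axis=0))/2
        print('px',ce.round(),len(pts),'top',zt.round(4),'fit',circ(top[:,:2]).round(4),'mid',mid.round(4),'col',c['frame'][m].mean(0).round())
    return s,c,P,v
E
python3 - <<'E'
from h import *
s,c,P,v=wrist('w1.png')
print(np.median(P[...,2][v&(abs(P[...,2])<.015)]))
E
```

```text
t 2.97 tcp [ 0.5038 -0.0026  0.2072] w 0.0852
px [280.  17.] 614 top 0.0598 fit [0.4713 0.153  0.0183] mid [0.4715 0.1423] col [100. 101.  97.]
px [632. 186.] 1764 top 0.0487 fit [5.0696 0.6833 4.3047] mid [ 0.8254 -0.0281] col [67. 66. 67.]
px [318. 186.] 1520 top 0.0698 fit [ 0.5058 -0.002   0.0281] mid [ 0.5059 -0.002 ] col [116. 117. 113.]
px [458. 189.] 801 top 0.0548 fit [ 0.6448 -0.0127  0.0133] mid [ 0.6449 -0.0127] col [97. 98. 95.]
px [486. 269.] 1853 top 0.0692 fit [ 0.6719 -0.1047  0.0282] mid [ 0.6752 -0.0993] col [18. 40. 89.]
px [261. 313.] 1835 top 0.0642 fit [ 0.4443 -0.1481  0.0232] mid [ 0.4442 -0.1483] col [76. 77. 74.]
px [417. 347.] 437 top 0.0576 fit [ 0.6319 -0.2118  0.0225] mid [ 0.6152 -0.2011] col [95. 57. 38.]
-0.0013027000248120313
```

View pics/w1.png

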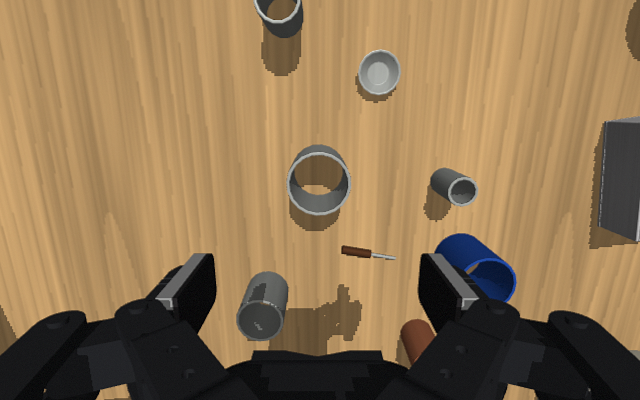

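The wrist view shows the giant centred at (318,183) with nothing between it and the jaw corridor. The wrist fit and the scene camera agree to about 1 mm. I'll go down and grip.

```bash
python3 -m jog '{"offset": [[0.1,0,-0.5],[0.2,0.05,-2.5],[0.2,0.05,-4.5],[0.2,0.05,-6.5],[0.2,0.05,-8.5],[0.2,0.05,-10.5],[0.2,0.05,-12.5],[0.2,0.05,-14.5],[0.2,0.05,-16.5],[0.2,0.05,-17.8],[0.2,0.05,-18.3],[0.2,0.05,-18.3]], "turn": [0,0,0,0,0,0,0,0,0,0,0,0]}' 8.54; python3 -m jog '{"offset": [[0,0,0],[0,0,0],[0,0,0],[0,0,0],[0,0,0],[0,0,0],[0,0,0],[0,0,0]], "turn": [0,0,0,0,0,0,0,0]}' 5.0
```

```text
t: 4.02
ee_pos: [0.5051, -0.0022, 0.0231]
orientation: [0.707, 0.707, -0.001, -0.001]
wrist_force: [0.0, -0.1, 0.5]
grip_width: 0.0858
t: 4.68
ee_pos: [0.5064, -0.0028, 0.0259]
orientation: [0.707, 0.707, 0.001, 0.0]
wrist_force: [-3.8, 1.9, 6.6]
grip_width: 0.0583
```

```bash
python3 -m jog '{"offset": [[0,0,0.3],[0,0,1],[0,0,2],[0,0,3.2],[0,0,4.6],[0,0,6],[0,0,7.4],[0,0,8.6],[0,0,9.4],[0,0,9.8],[0,0,10],[0,0,10]], "turn": [0,0,0,0,0,0,0,0,0,0,0,0]}'
python3 - <<'E'
from h import *
shot('scene','s2.png')
E
```

```text
t: 5.68
ee_pos: [0.5062, -0.003, 0.1244]
orientation: [0.707, 0.707, 0.0, 0.0]
wrist_force: [-0.3, -0.1, -3.6]
grip_width: 0.058
```

View pics/s2.png

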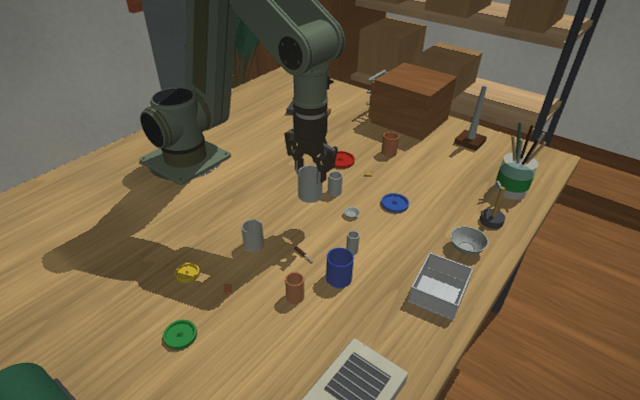

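The giant is held at (310,183), lifted clear and upright. I'll carry it over to the red base.

```bash
python3 -m jog '{"offset": [[-0.2,0.5,0],[-0.8,2,0],[-1.7,4.5,0],[-2.8,7.2,0],[-3.9,10,0],[-5,12.8,0],[-6.1,15.6,0],[-7.2,18.4,0],[-8.3,21.2,0],[-9.4,24,0],[-10.3,26.4,0],[-11,28.2,0]], "turn": [0,0,0,0,0,0,0,0,0,0,0,0]}'; python3 -m jog '{"offset": [[-0.4,1,0],[-0.6,1.7,0],[-0.6,1.75,0],[-0.6,1.75,0]], "turn": [0,0,0,0]}'
python3 - <<'E'
from h import *
s,c,P,v=wrist('w2.png',-0.02,0.02)
E
```

```text
t: 6.73
ee_pos: [0.3946, 0.2809, 0.1236]
orientation: [0.707, 0.707, -0.001, -0.0]
wrist_force: [0.2, 0.5, -2.5]
grip_width: 0.0578
t: 7.07
ee_pos: [0.3903, 0.296, 0.1239]
orientation: [0.707, 0.707, -0.0, 0.0]
wrist_force: [1.3, -0.8, -2.7]
grip_width: 0.0585
t 7.07 tcp [0.3903 0.296  0.1239] w 0.0585
px [318. 150.] 178816 top 0.006 fit [ 0.3899 -0.0207  0.3386] mid [0.5085 0.3027] col [192. 154. 107.]
px [459.  10.] 735 top 0.0184 fit [0.4825 0.433  0.0224] mid [0.5033 0.4294] col [95. 71. 48.]
px [315. 239.] 3151 top 0.0111 fit [0.39   0.2981 0.0406] mid [0.3903 0.2613] col [131.  82.  58.]
px [310. 337.] 3253 top 0.0152 fit [0.472  0.1527 0.0208] mid [0.4568 0.1609] col [133. 108.  75.]
px [166. 385.] 1130 top -0.0003 fit [0.2335 0.0853 0.0156] mid [0.2287 0.0885] col [191. 153. 103.]
px [467. 385.] 1129 top 0.0108 fit [0.5685 0.1026 0.0216] mid [0.5579 0.0936] col [180. 153. 116.]
```

View pics/w2.png

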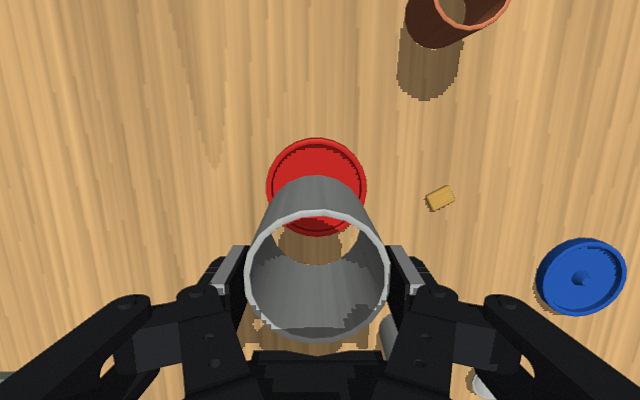

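The held flask is at (317,275) with the red base ahead at (316,187). I'll fit both centres in the wrist frame.

```bash
cat >> h.py <<'E'
HUE={'red':[(0,8),(172,180)],'blue':[(105,125)],'green':[(50,90)],'yellow':[(22,32)]}
def basefit(c,P,v,col,r):
    hsv=cv2.cvtColor(c['frame'],cv2.COLOR_RGB2HSV).astype(int)
    m=np.zeros(v.shape,bool)
    for a,b in HUE[col]: m|=(hsv[...,0]>=a)&(hsv[...,0]<=b)
    m&=v&(hsv[...,1]>(190 if col in('yellow',) else 150))&(P[...,2]>0.006)&(P[...,2]<0.02)
    n,l,st,ce=cv2.connectedComponentsWithStats(m.astype(np.uint8),connectivity=8)
    k=1+np.argmax(st[1:,4]); m=l==k
    pts=P[m]; top=pts[pts[:,2]>np.percentile(pts[:,2],98)-0.002]
    # outer-rim edge: rim midline radius = r-2.5mm
    print(col,'px',ce[k].round(),len(top),'fit fixed r',circ(top[:,:2],r-0.0025).round(4),'free',circ(top[:,:2]).round(4))
def heldfit(P,v,zlo,zhi,tcp,r):
    m=v&(P[...,2]>zlo)&(P[...,2]<zhi)&(np.hypot(P[...,0]-tcp[0],P[...,1]-tcp[1])<r+0.012)&(abs(P[...,0]-tcp[0])<r-0.003)
    pts=P[m]; zt=np.percentile(pts[:,2],98); top=pts[pts[:,2]>zt-0.003]
    print('held top',zt.round(4),len(top),'fit fixed',circ(top[:,:2],r-0.0015).round(4),'free',circ(top[:,:2]).round(4),'y',np.percentile(top[:,1],[1,99]).round(4))
E
python3 - <<'E'
from h import *
s,c,P,v=wrist(None,0.5,0.6)
basefit(c,P,v,'red',0.043); heldfit(P,v,0.09,0.2,s['ee_pos'],0.03)
basefit(c,P,v,'blue',0.038)
E
```

```text
t 7.12 tcp [0.3904 0.2957 0.124 ] w 0.0583
red px [316. 163.] 774 fit fixed r [0.3901 0.2969] free [0.3901 0.2971 0.0403]
held top 0.1677 3044 fit fixed [0.3914 0.2964] free [0.3913 0.2965 0.028 ] y [0.2671 0.3254]
blue px [583. 277.] 961 fit fixed r [0.6333 0.2126] free [0.6333 0.2126 0.0352]
```

```bash
python3 -m jog '{"offset": [[0,0,-0.5],[-0.1,0,-2],[-0.1,0,-3.5],[-0.1,0,-5],[-0.1,0,-6.3],[-0.1,0,-7.3],[-0.1,0,-8],[-0.1,0,-8.4],[-0.1,0,-8.7],[-0.1,0,-8.9],[-0.1,0,-8.95],[-0.1,0,-8.95]], "turn": [0,0,0,0,0,0,0,0,0,0,0,0]}'; python3 -m jog '{"offset": [[0,0,-0.05],[0,0,-0.1],[0,0,-0.15],[0,0,-0.15]], "turn": [0,0,0,0]}'
```

```text
t: 8.17
ee_pos: [0.3895, 0.2966, 0.035]
orientation: [0.707, 0.707, 0.0, 0.0]
wrist_force: [0.2, 0.5, -3.5]
grip_width: 0.0582
t: 8.5
ee_pos: [0.3893, 0.2965, 0.0333]
orientation: [0.707, 0.707, 0.0, 0.0]
wrist_force: [0.6, -0.2, -2.6]
grip_width: 0.0582
```

```bash
python3 -m jog '{"offset": [[0,0,-0.05],[0,0,-0.1],[0,0,-0.1]], "turn": [0,0,0]}';python3 -m jog '{"offset": [[0,0,-0.05],[0,0,-0.05]], "turn": [0,0]}'
```

```text
t: 8.75
ee_pos: [0.3893, 0.2965, 0.0322]
orientation: [0.707, 0.707, 0.0, 0.0]
wrist_force: [-0.9, 0.4, -2.3]
grip_width: 0.058
t: 8.92
ee_pos: [0.3893, 0.2966, 0.0321]
orientation: [0.707, 0.707, 0.0, -0.0]
wrist_force: [-0.7, -0.3, 1.2]
grip_width: 0.0581
```

Contact is felt (z force went from −2.8 to +1.2 N), so I release.

```bash
python3 -m jog '{"offset": [[0,0,0],[0,0,0],[0,0,0],[0,0,0],[0,0,0],[0,0,0]], "turn": [0,0,0,0,0,0]}' 8.54;  python3 -m jog '{"offset": [[0,0,0.5],[0,0,2],[0,0,4],[0,0,6],[0,0,8],[0,0,10],[0,0,12],[0,0,13.5],[0,0,14.5],[0,0,15],[0,0,15]], "turn": [0,0,0,0,0,0,0,0,0,0,0]}'
python3 - <<'E'
from h import *
s,c,P,v=wrist('w3.png')
basefit(c,P,v,'red',0.043)
E
```

```text
t: 9.42
ee_pos: [0.3894, 0.2965, 0.0318]
orientation: [0.707, 0.707, 0.0, 0.0]
wrist_force: [-0.4, -0.1, -0.4]
grip_width: 0.0856
t: 10.33
ee_pos: [0.3896, 0.2967, 0.1826]
orientation: [0.707, 0.707, 0.001, 0.0]
wrist_force: [0.2, 0.5, -1.1]
grip_width: 0.0853
t 10.33 tcp [0.3896 0.2967 0.1826] w 0.0853
px [434.  27.] 1848 top 0.0647 fit [0.4826 0.4327 0.0232] mid [0.4828 0.4252] col [93. 56. 38.]
px [315. 193.] 2099 top 0.0757 fit [0.3887 0.2974 0.0281] mid [0.389  0.2972] col [113. 113. 110.]
px [396. 322.] 1499 top 0.0592 fit [0.4707 0.1541 0.0183] mid [0.4705 0.1539] col [105. 106. 103.]
red px [319. 157.] 548 fit fixed r [0.3901 0.2969] free [0.3901 0.2971 0.0403]
```

View pics/w3.png

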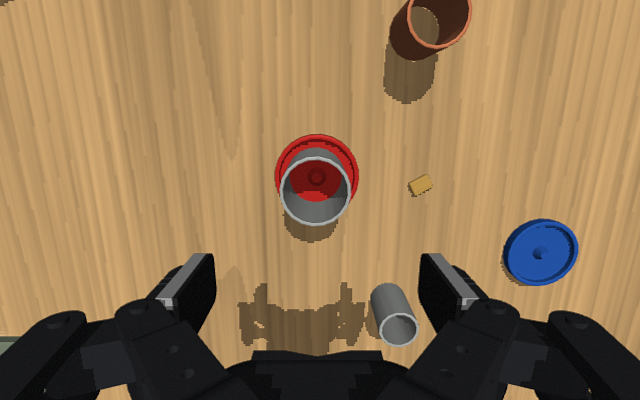

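The giant stands in the red base at (316,190), off by about 1.5 mm with its top at 75.7 mm, so it is seated. Next is the large flask.

```bash
python3 -m jog '{"offset": [[0.1,-1,0],[0.5,-4,0],[0.9,-7.5,0],[1.35,-11,0],[1.8,-14.5,0],[2.25,-18,0],[2.7,-21.5,0],[3.1,-25,0],[3.5,-28.5,0],[3.95,-32,0],[4.4,-35.5,0],[4.8,-39,0]], "turn": [0,0,0,0,0,0,0,0,0,0,0,0]}' 8.54; python3 -m jog '{"offset": [[0.4,-3,0],[0.6,-5,0],[0.67,-5.5,0],[0.67,-5.5,0],[0.67,-5.5,0]], "turn": [0,0,0,0,0]}'
python3 - <<'E'
from h import *
s,c,P,v=wrist('w4.png')
E
```

```text
t: 11.38
ee_pos: [0.436, -0.0956, 0.1807]
orientation: [0.708, 0.707, -0.001, -0.001]
wrist_force: [0.5, 0.4, 0.3]
grip_width: 0.0852
t: 11.8
ee_pos: [0.443, -0.148, 0.181]
orientation: [0.708, 0.707, -0.0, -0.001]
wrist_force: [0.7, -0.5, -0.1]
grip_width: 0.0853
t 11.8 tcp [ 0.443 -0.148  0.181] w 0.0853
px [566.  21.] 1752 top 0.0548 fit [ 0.6446 -0.0135  0.0132] mid [ 0.645  -0.0141] col [77. 78. 75.]
px [588. 137.] 5249 top 0.0694 fit [ 0.6717 -0.1053  0.0282] mid [ 0.6721 -0.1053] col [16. 35. 77.]
px [318. 191.] 1372 top 0.0647 fit [ 0.4442 -0.1487  0.0232] mid [ 0.4442 -0.1487] col [117. 118. 114.]
px [513. 248.] 1849 top 0.0594 fit [ 0.6289 -0.2094  0.0183] mid [ 0.6291 -0.2096] col [101.  60.  41.]
```

View pics/w4.png

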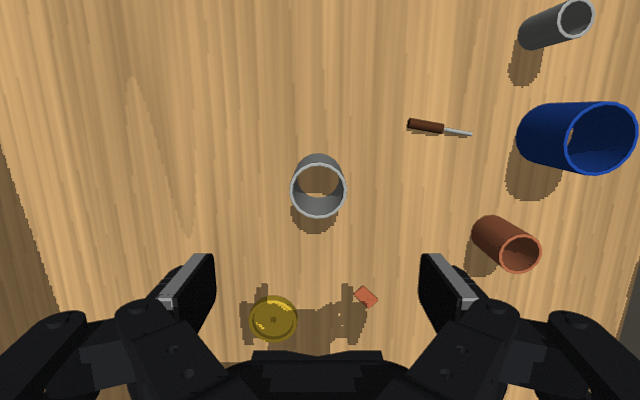

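The large flask is at (318,190), centred under the tool. I'll go down and grip.

```bash
python3 -m jog '{"offset": [[0.1,-0.05,-0.5],[0.1,-0.05,-2],[0.1,-0.05,-4],[0.1,-0.05,-6],[0.1,-0.05,-8],[0.1,-0.05,-10],[0.1,-0.05,-12],[0.1,-0.05,-14],[0.1,-0.05,-15.4],[0.1,-0.05,-16],[0.1,-0.05,-16]], "turn": [0,0,0,0,0,0,0,0,0,0,0]}' 8.54; python3 -m jog '{"offset": [[0,0,0],[0,0,0],[0,0,0],[0,0,0],[0,0,0],[0,0,0],[0,0,0],[0,0,0],[0,0,0]], "turn": [0,0,0,0,0,0,0,0,0]}' 4.0;  python3 -m jog '{"offset": [[0,0,0.3],[0,0,1],[0,0,2],[0,0,3.2],[0,0,4.6],[0,0,6],[0,0,7.4],[0,0,8.6],[0,0,9.4],[0,0,9.8],[0,0,10],[0,0,10]], "turn": [0,0,0,0,0,0,0,0,0,0,0,0]}'
```

```text
t: 12.77
ee_pos: [0.4439, -0.1478, 0.0205]
orientation: [0.707, 0.707, -0.001, -0.001]
wrist_force: [0.5, 0.3, 0.3]
grip_width: 0.0851
t: 13.52
ee_pos: [0.4454, -0.1492, 0.0232]
orientation: [0.707, 0.707, 0.0, 0.001]
wrist_force: [-3.1, -0.1, 6.5]
grip_width: 0.0478
t: 14.52
ee_pos: [0.4449, -0.149, 0.1218]
orientation: [0.707, 0.707, 0.0, 0.0]
wrist_force: [-0.6, 0.6, -2.3]
grip_width: 0.0478
```

```bash
python3 -m jog '{"offset": [[0.3,0.6,0],[1.2,2.3,0],[2.4,4.6,0],[3.7,7.1,0],[5,9.6,0],[6.3,12.1,0],[7.6,14.6,0],[8.9,17.1,0],[10.2,19.6,0],[11.5,22.1,0],[12.8,24.6,0],[14.1,27.1,0]], "turn": [0,0,0,0,0,0,0,0,0,0,0,0]}'; python3 -m jog '{"offset": [[1.3,2.5,0],[2.6,5,0],[3.7,7.1,0],[4.4,8.5,0],[4.73,9.05,0],[4.73,9.05,0],[4.73,9.05,0]], "turn": [0,0,0,0,0,0,0]}'
python3 - <<'E'
from h import *
s,c,P,v=wrist('w5.png',0.5,0.6)
basefit(c,P,v,'blue',0.038); heldfit(P,v,0.09,0.2,s['ee_pos'],0.025)
E
```

```text
t: 15.52
ee_pos: [0.5859, 0.1238, 0.1206]
orientation: [0.707, 0.707, -0.001, -0.001]
wrist_force: [0.8, -0.2, -2.1]
grip_width: 0.0483
t: 16.1
ee_pos: [0.6325, 0.2121, 0.1208]
orientation: [0.707, 0.707, -0.001, -0.0]
wrist_force: [0.0, -0.4, -1.1]
grip_width: 0.0481
t 16.1 tcp [0.6325 0.2121 0.1208] w 0.0481
blue px [322. 171.] 715 fit fixed r [0.6343 0.2119] free [0.6343 0.2124 0.035 ]
held top 0.1624 2305 fit fixed [0.6336 0.2126] free [0.6335 0.2126 0.0231] y [0.1882 0.2367]
```

View pics/w5.png

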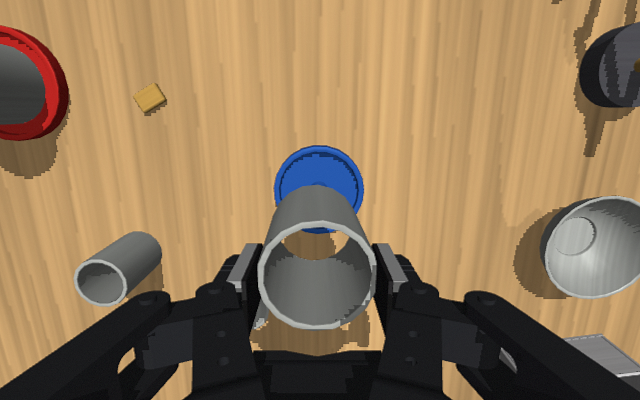

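The flask is upright at (318,275), and the blue base fit agrees to 1 mm. I'll lower it.

```bash
python3 -m jog '{"offset": [[0,0,-0.5],[0.05,0,-2],[0.05,0,-3.5],[0.05,0,-5],[0.05,0,-6.3],[0.05,0,-7.3],[0.05,0,-8],[0.05,0,-8.4],[0.05,0,-8.7],[0.05,0,-8.85],[0.05,0,-8.95],[0.05,0,-8.95]], "turn": [0,0,0,0,0,0,0,0,0,0,0,0]}'; python3 -m jog '{"offset": [[0,0,-0.05],[0,0,-0.1],[0,0,-0.1]], "turn": [0,0,0]}'; python3 -m jog '{"offset": [[0,0,-0.05],[0,0,-0.1],[0,0,-0.1]], "turn": [0,0,0]}'
```

```text
t: 17.15
ee_pos: [0.634, 0.2126, 0.0326]
orientation: [0.707, 0.707, 0.0, 0.0]
wrist_force: [0.0, 0.1, -1.5]
grip_width: 0.0477
t: 17.4
ee_pos: [0.6339, 0.2126, 0.0315]
orientation: [0.707, 0.707, 0.0, 0.0]
wrist_force: [-0.1, -0.6, -0.7]
grip_width: 0.0484
t: 17.65
ee_pos: [0.6337, 0.2125, 0.0302]
orientation: [0.707, 0.707, -0.0, 0.0]
wrist_force: [-0.6, -0.0, -2.6]
grip_width: 0.0479
```

```bash
python3 -m jog '{"offset": [[0,0,-0.05],[0,0,-0.1],[0,0,-0.1]], "turn": [0,0,0]}'; python3 -m jog '{"offset": [[0,0,-0.05],[0,0,-0.05]], "turn": [0,0]}'
```

```text
t: 17.9
ee_pos: [0.6338, 0.2125, 0.0295]
orientation: [0.707, 0.707, 0.0, 0.0]
wrist_force: [-0.4, -0.2, -0.1]
grip_width: 0.0483
t: 18.07
ee_pos: [0.6338, 0.2126, 0.0294]
orientation: [0.707, 0.707, 0.0, 0.0]
wrist_force: [-1.0, 0.4, 3.1]
grip_width: 0.0478
```

Contact (+3.1 N). I release and retreat.

```bash
python3 -m jog '{"offset": [[0,0,0],[0,0,0],[0,0,0],[0,0,0],[0,0,0],[0,0,0],[0,0,0]], "turn": [0,0,0,0,0,0,0]}' 8.54;  python3 -m jog '{"offset": [[0,0,0.5],[0,0,2],[0,0,4],[0,0,6],[0,0,8],[0,0,10],[0,0,12],[0,0,13.5],[0,0,14.5],[0,0,15],[0,0,15]], "turn": [0,0,0,0,0,0,0,0,0,0,0]}'
python3 - <<'E'
from h import *
s,c,P,v=wrist('w6.png')
basefit(c,P,v,'blue',0.038)
E
```

```text
t: 18.65
ee_pos: [0.6338, 0.2125, 0.0287]
orientation: [0.707, 0.707, 0.0, 0.0]
wrist_force: [-0.0, -0.8, -0.6]
grip_width: 0.0855
t: 19.57
ee_pos: [0.6342, 0.2126, 0.18]
orientation: [0.707, 0.707, 0.001, 0.001]
wrist_force: [-0.2, -0.5, 0.1]
grip_width: 0.0853
t 19.57 tcp [0.6342 0.2126 0.18  ] w 0.0853
px [634.  11.] 286 top 0.0908 fit [0.9168 0.3603 0.0664] mid [0.8537 0.3407] col [87. 87. 82.]
px [34. 88.] 4021 top 0.0753 fit [0.3897 0.297  0.0284] mid [0.4045 0.2954] col [73. 74. 71.]
px [611.  69.] 756 top 0.085 fit [0.8704 0.3098 0.0049] mid [0.8674 0.3096] col [67. 52. 26.]
px [314. 191.] 1571 top 0.0707 fit [0.6328 0.2131 0.0232] mid [0.6329 0.213 ] col [112. 113. 111.]
px [555. 225.] 1243 top 0.0348 fit [0.8597 0.1702 0.0427] mid [0.8602 0.1701] col [129. 130. 126.]
px [143. 247.] 1763 top 0.0595 fit [0.4717 0.1538 0.0183] mid [0.4716 0.1538] col [98. 99. 96.]
blue px [319. 163.] 497 fit fixed r [0.6342 0.212 ] free [0.6343 0.2123 0.0352]
```

View pics/w6.png

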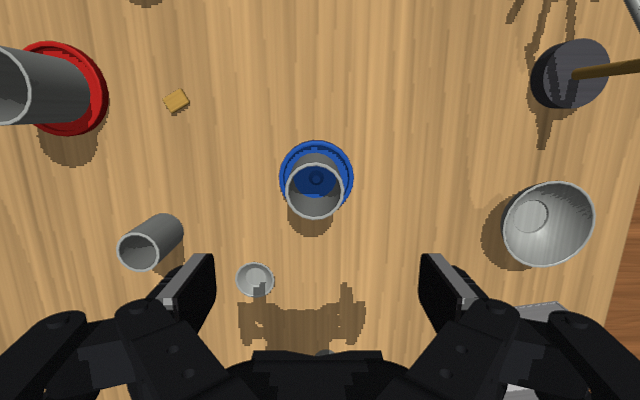

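The large flask is seated in the blue base at (316,188), off by 1.7 mm with its top at 70.7 mm. Next is the medium flask.

```bash
python3 -m jog '{"offset": [[-0.7,-0.3,0],[-2.5,-0.9,0],[-5,-1.8,0],[-7.5,-2.7,0],[-10,-3.6,0],[-12.5,-4.5,0],[-14.5,-5.3,0],[-15.8,-5.8,0],[-16.25,-5.9,0],[-16.25,-5.9,0],[-16.25,-5.9,0]], "turn": [0,0,0,0,0,0,0,0,0,0,0]}' 8.54
python3 - <<'E'
from h import *
s,c,P,v=wrist('w7.png')
E
```

```text
t: 20.53
ee_pos: [0.4716, 0.1536, 0.1785]
orientation: [0.707, 0.707, 0.0, 0.0]
wrist_force: [0.7, 0.8, 0.4]
grip_width: 0.0854
t 20.53 tcp [0.4716 0.1536 0.1785] w 0.0854
px [210.  25.] 2166 top 0.0759 fit [0.3893 0.2966 0.0282] mid [0.3892 0.281 ] col [82. 83. 80.]
px [512. 117.] 3504 top 0.0705 fit [0.632  0.2126 0.0232] mid [0.6324 0.2127] col [81. 82. 79.]
px [315. 188.] 953 top 0.0596 fit [0.4711 0.1536 0.0182] mid [0.4709 0.1535] col [124. 126. 122.]
px [511. 394.] 161 top 0.0526 fit [ 0.672  -0.1129  0.0373] mid [ 0.6774 -0.0765] col [22. 45. 98.]
```

View pics/w7.png

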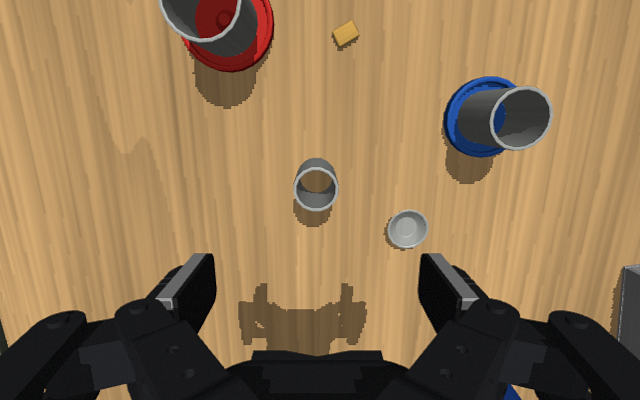

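The medium flask is at (315,187), centred, and the dish at (407,230) is clear of the jaws. I'll grip it.

```bash
python3 -m jog '{"offset": [[-0.05,0,-0.5],[-0.05,0,-2],[-0.05,0,-4],[-0.05,0,-6],[-0.05,0,-8],[-0.05,0,-10],[-0.05,0,-12],[-0.05,0,-14],[-0.05,0,-15.2],[-0.05,0,-15.8],[-0.05,0,-15.8]], "turn": [0,0,0,0,0,0,0,0,0,0,0]}' 8.54; python3 -m jog '{"offset": [[0,0,0],[0,0,0],[0,0,0],[0,0,0],[0,0,0],[0,0,0],[0,0,0],[0,0,0],[0,0,0],[0,0,0]], "turn": [0,0,0,0,0,0,0,0,0,0]}' 3.0;  python3 -m jog '{"offset": [[0,0,0.3],[0,0,1],[0,0,2],[0,0,3.2],[0,0,4.6],[0,0,6],[0,0,7.4],[0,0,8.6],[0,0,9.4],[0,0,9.8],[0,0,10],[0,0,10]], "turn": [0,0,0,0,0,0,0,0,0,0,0,0]}'
```

```text
t: 21.5
ee_pos: [0.4702, 0.1534, 0.019]
orientation: [0.707, 0.707, -0.001, -0.001]
wrist_force: [-0.2, 0.7, 1.3]
grip_width: 0.0855
t: 22.33
ee_pos: [0.4713, 0.1537, 0.022]
orientation: [0.707, 0.707, 0.001, 0.0]
wrist_force: [-1.0, -0.0, 4.6]
grip_width: 0.0375
t: 23.33
ee_pos: [0.4707, 0.1535, 0.1209]
orientation: [0.707, 0.707, 0.0, 0.0]
wrist_force: [-0.0, 0.1, -1.7]
grip_width: 0.0374
```

```bash
python3 -m jog '{"offset": [[0.05,-0.7,0],[0.2,-2.7,0],[0.4,-5.4,0],[0.6,-8.2,0],[0.8,-11,0],[1,-13.8,0],[1.2,-16.6,0],[1.4,-19.4,0],[1.6,-22.2,0],[1.8,-25,0],[2,-27.8,0],[2.2,-30.6,0]], "turn": [0,0,0,0,0,0,0,0,0,0,0,0]}'; python3 -m jog '{"offset": [[0.2,-2.8,0],[0.4,-5.6,0],[0.6,-8.4,0],[0.8,-11.2,0],[1,-14,0],[1.2,-16.8,0],[1.4,-19.6,0],[1.6,-22.4,0],[1.8,-25,0],[2,-26.9,0],[2.1,-27.8,0],[2.1,-27.8,0]], "turn": [0,0,0,0,0,0,0,0,0,0,0,0]}'; python3 -m jog '{"offset": [[0,0,0],[0,0,0]], "turn": [0,0]}'
python3 - <<'E'
from h import *
s,c,P,v=wrist('w8.png',0.5,0.6)
basefit(c,P,v,'green',0.033); heldfit(P,v,0.09,0.2,s['ee_pos'],0.02)
E
```

```text
t: 24.33
ee_pos: [0.4918, -0.1542, 0.1199]
orientation: [0.708, 0.707, -0.0, -0.001]
wrist_force: [0.5, -0.5, -2.5]
grip_width: 0.0376
t: 25.33
ee_pos: [0.513, -0.4323, 0.1193]
orientation: [0.708, 0.706, -0.0, -0.001]
wrist_force: [-0.2, 1.0, -2.1]
grip_width: 0.0373
t: 25.5
ee_pos: [0.5134, -0.4291, 0.1202]
orientation: [0.707, 0.707, 0.0, -0.001]
wrist_force: [0.3, 0.6, -1.7]
grip_width: 0.0374
t 25.5 tcp [ 0.5134 -0.4291  0.1202] w 0.0374
green px [319. 180.] 633 fit fixed r [ 0.514 -0.432] free [ 0.5141 -0.4316  0.0301]
held top 0.1576 1689 fit fixed [ 0.5144 -0.4292] free [ 0.5142 -0.4292  0.0181] y [-0.4487 -0.4101]
```

View pics/w8.png

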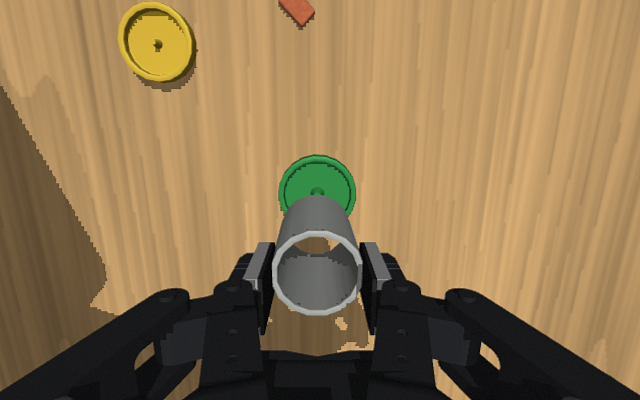

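The held flask is at (317,272) and upright, with the green base at (317,188). I'll correct y by −2.5 mm while lowering.

```bash
python3 -m jog '{"offset": [[0,-0.1,-0.5],[0,-0.25,-2],[0,-0.25,-3.5],[0,-0.25,-5],[0,-0.25,-6.3],[0,-0.25,-7.3],[0,-0.25,-8],[0,-0.25,-8.4],[0,-0.25,-8.7],[0,-0.25,-8.85],[0,-0.25,-8.95],[0,-0.25,-8.95]], "turn": [0,0,0,0,0,0,0,0,0,0,0,0]}'; python3 -m jog '{"offset": [[0,0,-0.05],[0,0,-0.1],[0,0,-0.1]], "turn": [0,0,0]}'; python3 -m jog '{"offset": [[0,0,-0.05],[0,0,-0.1],[0,0,-0.1]], "turn": [0,0,0]}'
```

```text
t: 26.55
ee_pos: [0.514, -0.4332, 0.0316]
orientation: [0.707, 0.707, 0.0, 0.0]
wrist_force: [0.6, 0.3, -2.1]
grip_width: 0.0379
t: 26.8
ee_pos: [0.5139, -0.4331, 0.0305]
orientation: [0.707, 0.707, 0.0, 0.0]
wrist_force: [-0.4, -0.2, -2.3]
grip_width: 0.0373
t: 27.05
ee_pos: [0.5137, -0.433, 0.0291]
orientation: [0.707, 0.707, 0.0, -0.0]
wrist_force: [-0.6, 0.3, -2.3]
grip_width: 0.0376
```

```bash
python3 -m jog '{"offset": [[0,0,-0.05],[0,0,-0.1],[0,0,-0.1]], "turn": [0,0,0]}'; python3 -m jog '{"offset": [[0,0,-0.05],[0,0,-0.05]], "turn": [0,0]}'
```

```text
t: 27.3
ee_pos: [0.5138, -0.433, 0.0282]
orientation: [0.707, 0.707, 0.0, 0.0]
wrist_force: [1.1, 0.3, -1.7]
grip_width: 0.0378
t: 27.47
ee_pos: [0.5138, -0.4332, 0.0282]
orientation: [0.707, 0.707, -0.0, 0.0]
wrist_force: [-1.0, -0.0, 0.7]
grip_width: 0.0372
```

```bash
python3 -m jog '{"offset": [[0,0,-0.04],[0,0,-0.04]], "turn": [0,0]}'; python3 -m jog '{"offset": [[0,0,0],[0,0,0],[0,0,0],[0,0,0],[0,0,0],[0,0,0],[0,0,0],[0,0,0]], "turn": [0,0,0,0,0,0,0,0]}' 8.54;  python3 -m jog '{"offset": [[0,0,0.5],[0,0,2],[0,0,4],[0,0,6],[0,0,8],[0,0,10],[0,0,12],[0,0,13.5],[0,0,14.5],[0,0,15],[0,0,15]], "turn": [0,0,0,0,0,0,0,0,0,0,0]}'
python3 - <<'E'
from h import *
s,c,P,v=wrist('w9.png')
basefit(c,P,v,'green',0.033);basefit(c,P,v,'yellow',0.028)
E
```

```text
t: 27.63
ee_pos: [0.5138, -0.4332, 0.0281]
orientation: [0.707, 0.707, -0.0, 0.0]
wrist_force: [-1.3, 1.8, 4.8]
grip_width: 0.0379
t: 28.3
ee_pos: [0.5138, -0.433, 0.0273]
orientation: [0.707, 0.707, 0.0, 0.0]
wrist_force: [0.2, 0.1, 0.4]
grip_width: 0.0853
t: 29.22
ee_pos: [0.5141, -0.4333, 0.1785]
orientation: [0.707, 0.707, 0.0, 0.001]
wrist_force: [0.0, -0.4, 0.3]
grip_width: 0.0855
t 29.22 tcp [ 0.5141 -0.4333  0.1785] w 0.0855
px [635. 132.] 386 top 0.0346 fit [ 1.0599 -0.3569  0.2594] mid [ 0.8042 -0.3825] col [134. 129. 115.]
px [315. 189.] 1116 top 0.0657 fit [ 0.5136 -0.4333  0.0182] mid [ 0.5135 -0.4334] col [114. 116. 112.]
green px [318. 166.] 402 fit fixed r [ 0.514 -0.432] free [ 0.514  -0.4316  0.03  ]
yellow px [170.  28.] 34 fit fixed r [ 0.3938 -0.3169] free [ 0.393  -0.3145  0.0233]
```

View pics/w9.png

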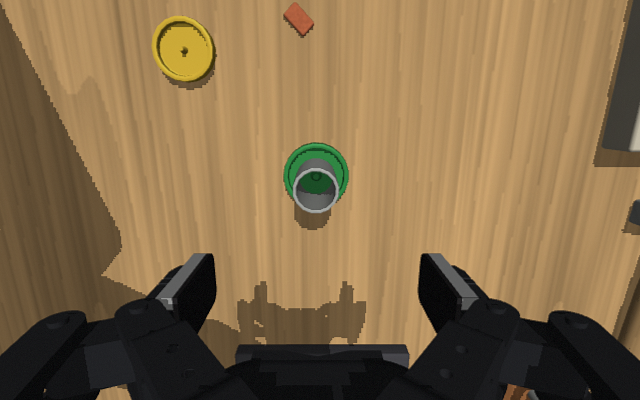

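The medium flask is seated in the green base at (316,185), off by 1.5 mm with its top at 65.7 mm. Next is the smallest flask.

```bash
python3 -m jog '{"offset": [[0.3,1,0],[1.1,3.6,0],[2.1,6.8,0],[3.1,10,0],[4.1,13.2,0],[5.1,16.4,0],[6.1,19.6,0],[7.1,22.8,0],[8.1,26,0],[9.1,29.2,0],[10.1,32.4,0],[11.1,35.6,0]], "turn": [0,0,0,0,0,0,0,0,0,0,0,0]}' 8.54; python3 -m jog '{"offset": [[0.9,2.9,0],[1.5,5,0],[1.85,6.1,0],[1.95,6.4,0],[1.95,6.4,0],[1.95,6.4,0]], "turn": [0,0,0,0,0,0]}' 6
python3 - <<'E'
from h import *
s,c,P,v=wrist('w10.png')
E
```

```text
t: 30.27
ee_pos: [0.6241, -0.0745, 0.176]
orientation: [0.707, 0.707, -0.001, -0.001]
wrist_force: [0.4, -0.8, -0.4]
grip_width: 0.0854
t: 30.77
ee_pos: [0.6437, -0.0139, 0.1769]
orientation: [0.708, 0.707, -0.001, -0.0]
wrist_force: [0.2, -0.1, 0.6]
grip_width: 0.0599
t 30.77 tcp [ 0.6437 -0.0139  0.1769] w 0.0599
px [583.   9.] 381 top 0.0352 fit [0.8596 0.171  0.0441] mid [0.8595 0.1316] col [154. 157. 152.]
px [576. 169.] 6246 top 0.0495 fit [8.69e-01 3.00e-04 6.03e-02] mid [8.696e-01 3.000e-04] col [104. 103. 103.]
px [318. 185.] 603 top 0.0548 fit [ 0.6454 -0.0127  0.0133] mid [ 0.6454 -0.0126] col [130. 131. 127.]
px [347. 283.] 2830 top 0.0693 fit [ 0.6725 -0.1046  0.0282] mid [ 0.6724 -0.1048] col [21. 44. 96.]
px [305. 349.] 260 top 0.0457 fit [ 0.6293 -0.2104  0.0201] mid [ 0.6331 -0.1923] col [71. 42. 29.]
px [474. 390.] 731 top 0.0346 fit [ 0.8182 -0.2493  0.0129] mid [ 0.822  -0.2483] col [198. 190. 169.]
```

View pics/w10.png

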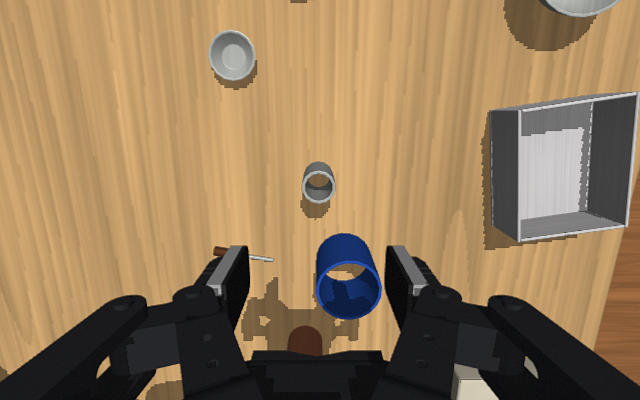

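The small flask is at (318,185), centred, with the blue tube 60 mm clear in y at (347,283). I'll grip it.

```bash
python3 -m jog '{"offset": [[0.1,0.1,-0.5],[0.15,0.1,-2],[0.15,0.1,-4],[0.15,0.1,-6],[0.15,0.1,-8],[0.15,0.1,-10],[0.15,0.1,-12],[0.15,0.1,-14],[0.15,0.1,-15.2],[0.15,0.1,-15.8],[0.15,0.1,-15.8]], "turn": [0,0,0,0,0,0,0,0,0,0,0]}' 6; python3 -m jog '{"offset": [[0,0,0],[0,0,0],[0,0,0],[0,0,0],[0,0,0],[0,0,0],[0,0,0],[0,0,0]], "turn": [0,0,0,0,0,0,0,0]}' 2.0;  python3 -m jog '{"offset": [[0,0,0.3],[0,0,1],[0,0,2],[0,0,3.2],[0,0,4.6],[0,0,6],[0,0,7.4],[0,0,8.6],[0,0,9.4],[0,0,9.8],[0,0,10],[0,0,10]], "turn": [0,0,0,0,0,0,0,0,0,0,0,0]}'
```

```text
t: 31.73
ee_pos: [0.6449, -0.0126, 0.018]
orientation: [0.708, 0.706, -0.001, -0.001]
wrist_force: [0.0, 0.6, 0.4]
grip_width: 0.0603
t: 32.4
ee_pos: [0.6466, -0.012, 0.021]
orientation: [0.707, 0.707, 0.001, 0.001]
wrist_force: [-1.2, 0.1, 5.5]
grip_width: 0.0266
t: 33.4
ee_pos: [0.6458, -0.012, 0.1196]
orientation: [0.707, 0.707, 0.0, 0.0]
wrist_force: [-0.7, 1.0, -1.4]
grip_width: 0.0269
```

```bash
python3 -m jog '{"offset": [[-0.4,-0.5,0],[-1.6,-1.9,0],[-3.2,-3.8,0],[-5,-6,0],[-6.8,-8.1,0],[-8.6,-10.3,0],[-10.4,-12.5,0],[-12.2,-14.6,0],[-14,-16.8,0],[-15.8,-18.9,0],[-17.6,-21.1,0],[-19.4,-23.2,0]], "turn": [0,0,0,0,0,0,0,0,0,0,0,0]}'; python3 -m jog '{"offset": [[-1.8,-2.2,0],[-3.5,-4.2,0],[-4.8,-5.8,0],[-5.6,-6.7,0],[-5.8,-7,0],[-5.8,-7,0],[-5.8,-7,0]], "turn": [0,0,0,0,0,0,0]}'
python3 - <<'E'
from h import *
s,c,P,v=wrist('w11.png',0.5,0.6)
basefit(c,P,v,'yellow',0.028); heldfit(P,v,0.09,0.2,s['ee_pos'],0.015)
E
```

```text
t: 34.4
ee_pos: [0.4499, -0.2449, 0.1187]
orientation: [0.707, 0.707, -0.0, -0.001]
wrist_force: [-0.1, -0.1, -0.6]
grip_width: 0.0272
t: 34.98
ee_pos: [0.3941, -0.3135, 0.1191]
orientation: [0.707, 0.707, 0.0, -0.0]
wrist_force: [-0.7, -0.1, -0.2]
grip_width: 0.0268
t 34.98 tcp [ 0.3941 -0.3135  0.1191] w 0.0268
yellow px [336. 208.] 5 fit fixed r [ 0.3919 -0.3108] free [ 12.5319 -11.3523  16.3848]
held top 0.1527 1079 fit fixed [ 0.395 -0.314] free [ 0.3949 -0.314   0.0131] y [-0.3287 -0.2998]
```

View pics/w11.png

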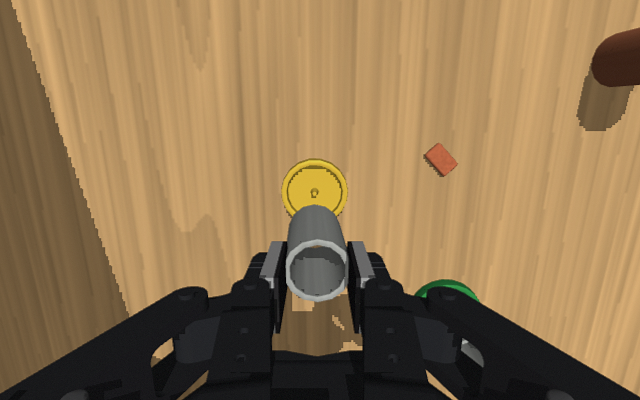

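The yellow base is at (314,190) and the held flask at (317,270), but my yellow saturation threshold was too strict. I'll refit with depth only.

Run:
```python
from h import *
s,c,P,v=wrist(None,0.5,0.6)
roi=np.zeros_like(v); roi[145:235,270:360]=True
m=v&roi&(P[...,2]>0.0085)&(P[...,2]<0.0125)
pts=P[m]
rr=np.hypot(pts[:,0]-0.3935,pts[:,1]+0.3145); pts=pts[(rr>0.018)&(rr<0.034)]
print(len(pts),circ(pts[:,:2],0.0255).round(4),circ(pts[:,:2]).round(4), np.percentile(pts[:,0],[1,99]).round(4),pts[:,1].max().round(4))
hsv=cv2.cvtColor(c['frame'],cv2.COLOR_RGB2HSV); print(hsv[165,300:330:10])
```

```text
t 35.03 tcp [ 0.3943 -0.3133  0.1192] w 0.0264
841 [ 0.3925 -0.3139] [ 0.3925 -0.3137  0.0252] [0.3659 0.4194] -0.2867
[[ 24 182 226]
 [ 23 188 172]
 [ 23 189 204]]
```

```bash
python3 -m jog '{"offset": [[-0.1,0,-0.5],[-0.2,0,-2],[-0.2,0,-3.5],[-0.2,0,-5],[-0.2,0,-6.3],[-0.2,0,-7.3],[-0.2,0,-8],[-0.2,0,-8.4],[-0.2,0,-8.7],[-0.2,0,-8.85],[-0.2,0,-8.95],[-0.2,0,-8.95]], "turn": [0,0,0,0,0,0,0,0,0,0,0,0]}'; python3 -m jog '{"offset": [[0,0,-0.05],[0,0,-0.1],[0,0,-0.1]], "turn": [0,0,0]}'; python3 -m jog '{"offset": [[0,0,-0.05],[0,0,-0.1],[0,0,-0.1]], "turn": [0,0,0]}'; python3 -m jog '{"offset": [[0,0,-0.05],[0,0,-0.08],[0,0,-0.08]], "turn": [0,0,0]}'
```

```text
t: 36.08
ee_pos: [0.392, -0.3142, 0.0301]
orientation: [0.707, 0.707, 0.0, 0.0]
wrist_force: [0.3, 0.0, -1.4]
grip_width: 0.0269
t: 36.33
ee_pos: [0.3919, -0.3141, 0.029]
orientation: [0.707, 0.707, 0.0, 0.0]
wrist_force: [0.2, -0.3, -1.1]
grip_width: 0.0266
t: 36.58
ee_pos: [0.3917, -0.314, 0.0278]
orientation: [0.707, 0.707, 0.0, -0.0]
wrist_force: [0.2, 0.0, -1.2]
grip_width: 0.0267
t: 36.83
ee_pos: [0.3918, -0.3141, 0.0272]
orientation: [0.707, 0.707, 0.0, 0.0]
wrist_force: [-0.3, 0.3, 0.1]
grip_width: 0.0268
```

```bash
python3 -m jog '{"offset": [[0,0,-0.05],[0,0,-0.05]], "turn": [0,0]}'
```

```text
t: 37.0
ee_pos: [0.3918, -0.3142, 0.0271]
orientation: [0.707, 0.707, -0.0, 0.0]
wrist_force: [-2.1, 0.6, 4.9]
grip_width: 0.0266
```

Contact (+4.9 N), so I release. The medium flask is 120 mm away in x, clear of the opening jaw.

```bash
python3 -m jog '{"offset": [[0,0,0],[0,0,0],[0,0,0],[0,0,0],[0,0,0],[0,0,0],[0,0,0]], "turn": [0,0,0,0,0,0,0]}' 6;  python3 -m jog '{"offset": [[0,0,0.5],[0,0,2],[0,0,4],[0,0,6],[0,0,8],[0,0,10],[0,0,12],[0,0,13.5],[0,0,14.5],[0,0,15],[0,0,15]], "turn": [0,0,0,0,0,0,0,0,0,0,0]}'
python3 - <<'E'
from h import *
s,c,P,v=wrist('w12.png')
shot('scene','s12.png'); c=bot.camera('scene');P=cloud(c);v=c['range_z']>0
inb=v&(P[...,0]>0.3)&(P[...,0]<0.75)&(abs(P[...,1])<0.5)
for ce,pts,m in comps(P,inb,0.03,0.085):
    print(ce.round(),np.percentile(pts[:,2],97).round(4),circ(pts[:,:2]).round(4))
E
```

```text
t: 37.58
ee_pos: [0.3918, -0.314, 0.0265]
orientation: [0.707, 0.707, 0.0, -0.0]
wrist_force: [0.6, -0.1, 0.3]
grip_width: 0.0602
t: 38.5
ee_pos: [0.3921, -0.3143, 0.1775]
orientation: [0.707, 0.707, 0.0, 0.001]
wrist_force: [-0.2, 0.3, 0.5]
grip_width: 0.0597
t 38.5 tcp [ 0.3921 -0.3143  0.1775] w 0.0597
px [606.  60.] 2961 top 0.0594 fit [ 0.6285 -0.2103  0.0182] mid [ 0.628  -0.2102] col [82. 49. 33.]
px [314. 188.] 715 top 0.0607 fit [ 0.3907 -0.3147  0.0133] mid [ 0.3911 -0.3148] col [119. 121. 116.]
[391. 140.] 0.0639 [0.4837 0.4321 0.0235]
[341. 146.] 0.0744 [0.3891 0.2961 0.0286]
[397. 189.] 0.0698 [0.6329 0.2118 0.0234]
[340. 263.] 0.0689 [ 0.6729 -0.1062  0.0283]
[183. 260.] 0.0605 [ 0.3914 -0.3154  0.0134]
[295. 283.] 0.0595 [ 0.6302 -0.2107  0.0183]
[175. 322.] 0.0658 [ 0.5144 -0.434   0.0184]
```

View pics/w12.png

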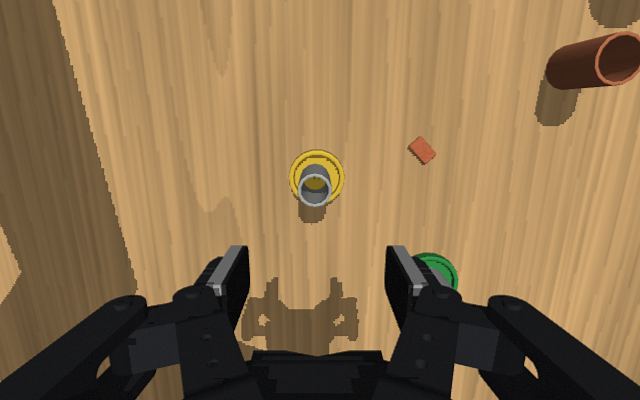

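View pics/s12.png

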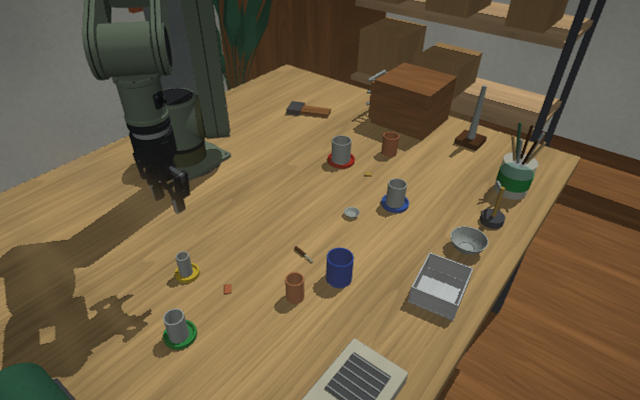

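All four flasks stand in their bases, at (341,150), (396,193), (176,325) and (184,265). Both copper tubes and the blue tube are unmoved, and the gripper is clear above. I'm handing in.

```bash
python3 -c "
from rig import bot
print(bot.close_job())"
```

```text
the job is handed in; nothing more can be done
None
```

I stood the four steel flasks upright in their own bases, in order giant→red, large→blue, medium→green, small→yellow. I lowered each one until I felt contact, then let go of it before taking the next. The job was handed in at about 38.6 s, and the interface gives no verdict.

- **Flask position:** the wrist camera put each flask within about 2 mm of its base's centre, against the 11 mm limit. The tops read 75.7, 70.7, 65.7 and 60.7 mm, which fits undersides on the 6 mm recess floors.
- **Tubes left alone:** both copper tubes read within 1 mm of their starting positions, and the blue look-alike was not moved.
- **Gripper:** it was open and clear above everything at hand-in.

**Disagreements:**
- The scene and side cameras differed by about 5 mm in x. The wrist camera agreed with the scene camera, so I worked from the wrist.
- The first colour-based fit of the yellow base failed because its threshold was too strict. I repeated it from depth before placing the small flask.

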